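# Route the sample line to the cup

## Robot

A 6-joint arm with a two-finger parallel gripper is mounted at the origin on the work surface; the furniture and walls round the work are solid. World frame = base frame: x ahead of the robot, y to its left, z up, the work surface at z = 0. Lengths are in m, angles in rad, forces in N, time in s.
With the tool pointing down it reaches from about 0.375 to 0.925 m from the base axis. Payload 5.7 kg.
Tool frame: the origin (TCP) lies where the fingers leave the gripper's body, on its centre line; the fingertips stand ctrl.nose_length ahead of it and the grasp point (between the pads) lies 61 mm ahead of it (ctrl.nose_length is the distance from the TCP to the fingertips, in m); z points along the fingers, y is the line along which they close (so a half turn about z gives the same grasp; the last joint's range is limited). The gripper opens to 88 mm and grips with 3 to 60 N. Pads are 20 mm wide; open, the fingers measure 115 mm over their backs; the gripper's body (75 mm by 178 mm) begins 61 mm behind the grasp point.
Start: joints at [1.102, 0.359, 1.51, -0, 1.272, -0.115], TCP at [0.208, 0.563, 0.303] pointing down, gripper open.
Joint ranges: [-2.97, 2.97], [-1.01, 2.36], [0.21, 2.38], [-0.96, 4.11], [0.2, 2.71], [-2.98, 2.98]. Speed limits (rad/s): [2.39, 2.39, 3.14, 3.14, 3.14, 3.14].

## Interface

Orientations are given as [roll, pitch, yaw] about the fixed x, y, z axes, in that order (R = Rz(yaw) Ry(pitch) Rx(roll)).
In Python, from station import ctrl, snapshot, get_calibration gives the robot as it stands.
- The arm moves only by the tool step_arm, never from a script. Its argument "plan" is a list of rows, each a list of 2 entries, a list of its own where there are three numbers: the shift along the world's x, y, z in mm, then the turn about the world's z in rad. In form: [[[x, y, z], yaw], ...]. A call has 1 to 20 rows; each row shifts and turns the commanded pose from where the row before left it; what a row does not reach is not made up. A row lasts 1/8 s, in which the tool goes at most 62.5 mm and 10.7 degrees, less where a joint would pass 70% of its speed; a pose out of reach is approached as far as the arm can. A call with a gripper value outside its range is refused whole. "jaw" is the closure, from -1 (fully open) to 1 (shut), set as the call begins (left out, the last holds). The fingers move at their own pace and stop on an object; "squeeze" is the grip in N (left out, the last holds). Time passes only in rows, so rows that do not move let the fingers close. It gives the time, the measured TCP pose, the force, the opening and the grip force at its end, in the units of the state.
- ctrl.observe(): the state, without advancing time (a new reading comes with each control period).
- snapshot(name): name is "side" or "top"; returns (picture, depth): 400x640x3 uint8, red, green, blue; 400x640 float32, m along the optical axis (not along the pixel's ray), 0 where there is no reading.
- get_calibration(name): a dict with "mtx" (3x3 intrinsics, pixels), "k1" (the pictures are not rectified: a ray, as slopes to the right and down, at radius r is drawn at 1 + k1 r^2 times it, then the intrinsics apply), "cam_to_world" (4x4, takes a point from camera to world coordinates). Camera axes: x right, y down, z forward; pixel columns grow to the right and rows downward; lengths in m; the calibration is good to about 2 mm. A picture is of the moment at which its call begins. get_calibration takes no time and is no camera call.
- ctrl.sign_off(): hands the job in; it is judged then, once.
The state is a dict: "time_s": time; "joints": joint angles; "joint_vel": joint speeds; "effort": joint torques, N m; "tool_pos": TCP position; "tcp_rot": TCP orientation; "ft_force": force on the tool from outside, world axes, zero at the start; "ft_torque": the same for the moment, N m; "gripper_width": finger opening in m; "grasp_force": force on a finger pad.
Only numpy, scipy, OpenCV 4.12 (cv2) and the standard library are available. Lean on these libraries where they do the work, as an engineer would, in place of code of your own. Each camera call takes 0.05 s, during which the arm holds its last target. There are 200 camera calls.

## Task

Water is to run into the white scoop cup from the sampling valve on the worktop. With a fingertip, push the long selector arm round, either way, until it points straight along the spout that has the white cup under it, its tip over the cup's centre; only then push the smaller shut-off arm on the inlet pipe from across the pipe all the way round to its stop, in line with the pipe. Only push the arms, do not pinch or hold them, and leave the cup, the two clear dishes and the other things standing where they are.

Things in the scene. Friction and masses are not known exactly. Their poses are not given: they have to be found in the camera images.
- station: sampling valve, fixed: aluminium plate 60 x 335 x 8 mm (x = -22 to 38 mm, y = -55 to 280 mm), round steel selector body 44 mm across, smaller shut-off body 160 mm away, joined by an inlet pipe 16 mm thick, axis 45 mm up. Origin on the worktop below the selector's axis; z up; +y runs along the pipe to the shut-off and on to the pipe's elbow; three steel spouts fan out to the -x side
- spout_middle (a point): mouth of the middle spout, 38 mm above the worktop, 75 mm from the selector's axis along the station's -x; the other two spouts are alike, 0.85 rad to either side about that axis; spout tops are 62 mm above the worktop
- selector_hub (a point): on the vertical axis of the selector arm, 103 mm above the worktop, half-way up the arm: a straight dark steel bar with black side pads, 85 mm long from this axis, 16 mm wide, 26 mm tall, underside 90 mm and top 116 mm above the worktop (hub 38 mm across, screw cap on it to 120 mm)
- selector_tip (a point): point near the end of the selector arm, 75 mm out from its axis, at half the arm's height; when the arm points along a spout this point lies above the spout's mouth
- selector (a joint): angle of the selector arm: 0 when it points to the station's +x (away from the spouts), growing anticlockwise seen from above; turns both ways, up to 6.2 rad; stiff enough to stay where it is left (about 0.09 N m of friction, no spring, no clicks)
- shutoff_hub (a point): point on the vertical axis of the shut-off arm, 160 mm along the station's +y from the selector axis, 94 mm above the worktop (half-way up the arm). The arm is of the same make, 75 mm long from this axis, 16 mm wide, 24 mm tall: underside 82 mm, top 106 mm above the worktop (hub 38 mm across)
- shutoff_tip (a point): point near the end of the shut-off arm, 65 mm out from its axis, at half the arm's height
- shutoff (a joint): angle of the shut-off arm: 0 is shut, the arm across the pipe, pointing to the station's -x; grows clockwise seen from above to 1.57 at its stop, where the arm lies over the pipe and points to the station's +y (open); starts at 0 to 0.2; stays where it is left (about 0.08 N m of friction, no spring)
- scoop_cup: small white cup, 45 mm across, 30 mm tall, standing loose on the worktop below one of the three spouts; origin at the centre of its underside
- dish_1: clear sample dish, 48 mm across, 17 mm tall, loose below another spout; origin at the centre of its underside
- dish_2: clear sample dish like the first, loose below the third spout; origin at the centre of its underside
- dropper_1: dropper bottle, 28 mm across, 85 mm tall, loose, between the two arms on the spouts' side; origin at the centre of its underside
- dropper_2: dropper bottle, 28 mm across, 76 mm tall, loose, behind the pipe; origin at the centre of its underside
- dropper_3: dropper bottle, 24 mm across, 70 mm tall, loose, beyond the spouts; origin at the centre of its underside
- rotor_disc_1: black test disc, 49 mm across, 12 mm thick, lying loose near the shut-off; origin at the centre of its underside
- reagent_jar_2: white jar with a ribbed cap, 70 mm across, 136 mm tall, loose, on the right; origin at the centre of its underside
- reagent_jar_3: white jar with a ribbed cap, 70 mm across, 138 mm tall, loose, on the right nearer the robot; origin at the centre of its underside
Not all that is in view belongs to the job. Several things have the shape of the scoop_cup; the one meant has the colours described above.

How it is judged:
By the outcome, as a careful person would: the job done as asked, in the order asked, and still so for the second after the job is handed in, with the robot touching nothing.
It also fails if it takes over 58 s, if anything falls off the work surface, if the arm or the gripper's body presses on something with over 40 N, if the wrist force passes 120 N, or if a joint passes its speed limit or range.

## Working session

There is one attempt and no reset: what is moved stays moved. The work goes in short steps, Python scripts to look and compute and a tool call to move; the robot and the scene stay as the last step left them, time stands still between calls to the robot, and variables do not carry over. Pictures are saved under pics/ and viewed, at most 10 in all, crops included, and the job is handed in when it is done.

Besides the shell and the picture viewer there is one more tool, called after "Request:" as name(argument=value, ...), one argument or row to a line, values as JSON. step_arm: Moves the arm, as the interface text tells. Its arguments: {"type":"object","properties":{"plan":{"type":"array","items":{"type":"array"}},"jaw":{"type":"number"},"squeeze":{"type":"number"}},"required":["plan"]}

```bash
mkdir -p pics; ls; cat > h.py <<'E'
import numpy as np, cv2
from station import ctrl, snapshot, get_calibration
def rays(cam,uv):
    c=get_calibration(cam);K=np.array(c["mtx"]);k=c["k1"];T=np.array(c["cam_to_world"])
    uv=np.atleast_2d(np.array(uv,float));d=(uv-[K[0,2],K[1,2]])/[K[0,0],K[1,1]]
    s=d.copy()
    for _ in range(20): s=d/(1+k*(s**2).sum(1,keepdims=True))
    D=np.c_[s,np.ones(len(s))]
    return T[:3,3],D@T[:3,:3].T
def onplane(cam,uv,z):
    o,D=rays(cam,uv);return o+D*((z-o[2])/D[:,2])[:,None]
def atdepth(cam,uv,dep):
    o,D=rays(cam,uv);return o+D*np.atleast_1d(dep)[:,None]
def project(cam,P):
    c=get_calibration(cam);K=np.array(c["mtx"]);k=c["k1"];T=np.array(c["cam_to_world"])
    p=(np.atleast_2d(P)-T[:3,3])@T[:3,:3];s=p[:,:2]/p[:,2:];s=s*(1+k*(s**2).sum(1,keepdims=True))
    return s*[K[0,0],K[1,1]]+[K[0,2],K[1,2]]
E
python3 - <<'E'
from h import *
for n in("top","side"):
    p,d=snapshot(n);cv2.imwrite(f"pics/{n}0.png",p[:,:,::-1]);np.savez(f"{n}0.npz",p=p,d=d)
    c=get_calibration(n);print(np.round(c["cam_to_world"],3),c["k1"],c["mtx"])
print(ctrl.nose_length,ctrl.observe())
E
```

```text
pics
[[-0.026 -0.996  0.086  0.444]
 [-1.     0.025 -0.017 -0.074]
 [ 0.015 -0.087 -0.996  1.105]
 [ 0.     0.     0.     1.   ]] -0.06859444823390706 [[397.32204189   0.         313.01156288]
 [  0.         397.32204189 202.02398103]
 [  0.           0.           1.        ]]
[[ 0.907 -0.247  0.341  0.217]
 [-0.421 -0.558  0.715 -0.77 ]
 [ 0.013 -0.792 -0.61   0.66 ]
 [ 0.     0.     0.     1.   ]] -0.07041231624039594 [[387.97755636   0.         317.79305593]
 [  0.         387.97755636 197.56101139]
 [  0.           0.           1.        ]]
0.08 {'time_s': 0.1, 'joints': array([ 1.10188188e+00,  3.59412997e-01,  1.51129715e+00, -2.63961589e-05,
        1.27250559e+00, -1.15138200e-01]), 'joint_vel': array([ 0.00067496, -0.0016437 , -0.00025747, -0.00054871, -0.00091187,
        0.00058559]), 'effort': array([-4.42986147e-04, -5.16360998e+01, -2.71404845e+01,  6.74249302e-02,
        2.78475514e-02, -8.50560173e-05]), 'tool_pos': array([0.20768228, 0.56239678, 0.30191574]), 'tcp_rot': array([-3.13997742e+00, -1.61415217e-04,  2.78782406e+00]), 'ft_force': array([ 0.28376107,  0.12982846, -0.33649795]), 'ft_torque': array([-0.02443001,  0.06367328, -0.00241773]), 'grasp_force': 0.0, 'gripper_width': 0.08796923577590172}
```

View pics/top0.png

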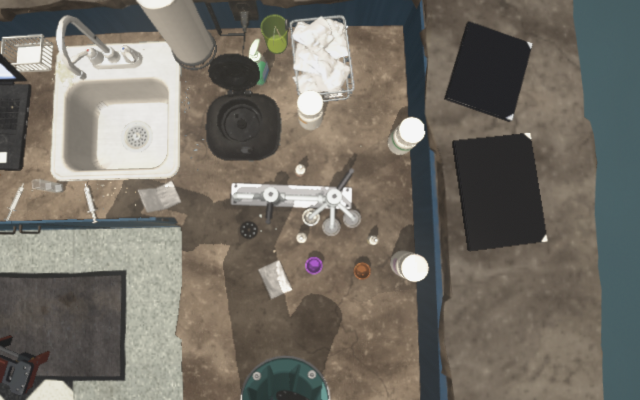

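View pics/side0.png

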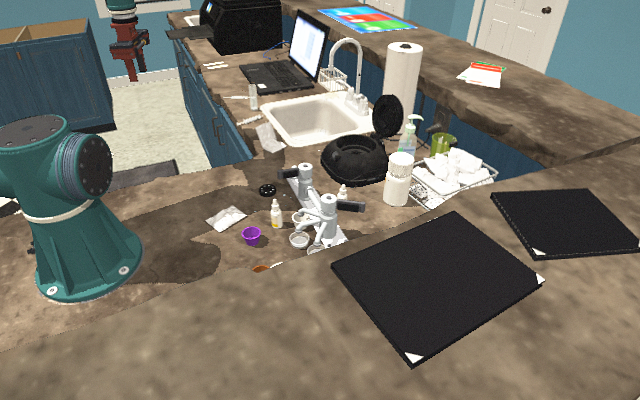

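The top view shows the station with the selector body near (334,196) and the shut-off body near (270,195). The white-rimmed cup looks to be near (310,217), with clear dishes near (332,227) and (352,218). The purple cup at (314,266) and the brown cup at (362,270) are decoys. The side view shows the same layout. Next I'll check the choice in a close crop.

```bash
python3 - <<'E'
from h import *
p=np.load("top0.npz")["p"];c=p[160:280,225:385];cv2.imwrite("pics/topc.png",cv2.resize(c,None,fx=5,fy=5,interpolation=cv2.INTER_CUBIC)[:,:,::-1])
p=np.load("side0.npz")["p"];c=p[155:275,240:400];cv2.imwrite("pics/sidec.png",cv2.resize(c,None,fx=5,fy=5,interpolation=cv2.INTER_CUBIC)[:,:,::-1])
E
```

```text
(no output)
```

View pics/topc.png

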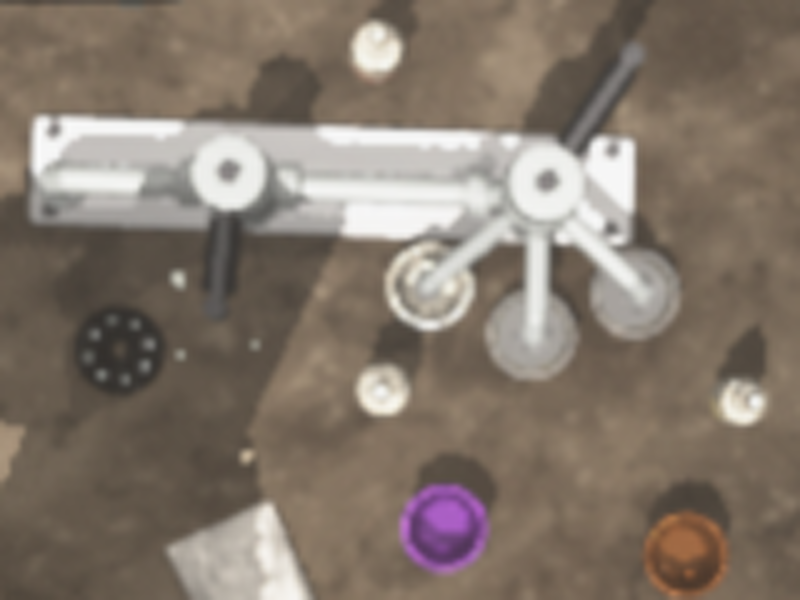

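View pics/sidec.png

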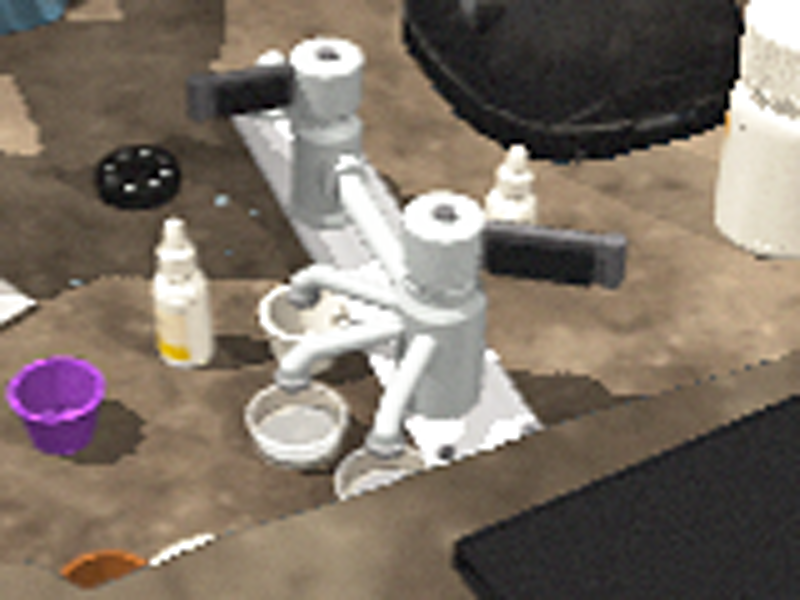

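Candidates for the scoop cup in the top view:
- White cup at (311,217), below the spout on the +y side.
- Clear dishes at (331,227) and (352,218).
- Purple cup at (314,265) and brown cup at (362,270).

The crops show the opaque white cup is the one at (311,217). The selector arm points up and right (tip at about (352,169)), and the shut-off arm points down from (271,194).

```bash
cat > m.py <<'E'
from h import *
def dark_arm(p,d,cam="top",zr=(.09,.12),hub=None,R=.1,rin=.022):
    """points on top of a dark arm: depth height in range, dark, near hub"""
    v,u=np.mgrid[0:400,0:640];P=atdepth(cam,np.c_[u.ravel(),v.ravel()],d.ravel())
    g=p.max(2).ravel();r=np.hypot(*(P[:,:2]-hub).T)
    m=(d.ravel()>0)&(P[:,2]>zr[0])&(P[:,2]<zr[1])&(g<110)&(r<R)&(r>rin)
    return P[m]
def angle(P,hub):
    q=P[:,:2]-hub;c=q.mean(0);w=np.linalg.svd(q-c)[2][0];w*=np.sign(w@c)
    return np.arctan2(w[1],w[0]),np.arctan2(c[1],c[0]),np.hypot(*q.T).max(),len(q)
E
python3 - <<'E'
from m import *
z=np.load("top0.npz");p,d=z["p"],z["d"]
x0,y0=225,160
g=cv2.resize(cv2.cvtColor(p[y0:280,x0:385],cv2.COLOR_RGB2GRAY),None,fx=5,fy=5,interpolation=cv2.INTER_CUBIC)
c=cv2.HoughCircles(cv2.medianBlur(g,5),cv2.HOUGH_GRADIENT,1,50,param1=80,param2=25,minRadius=30,maxRadius=55)[0]
for a,b,r in c:
    u=(a+.5)/5-.5+x0;v=(b+.5)/5-.5+y0
    dd=d[int(round(v)),int(round(u))]
    print("px",u.round(1),v.round(1),"r",(r/5).round(1),"depthpt",atdepth("top",[[u,v]],dd).round(4), "z=.118",onplane("top",[[u,v]],.118).round(4)[0,:2],"z=.03",onplane("top",[[u,v]],.03).round(4)[0,:2])
# plate: bright pixels at z~8mm, min area rect
v,u=np.mgrid[0:400,0:640];P=atdepth("top",np.c_[u.ravel(),v.ravel()],d.ravel())
m=(P[:,2]>.003)&(P[:,2]<.016)&(p.min(2).ravel()>120)&(u.ravel()>225)&(u.ravel()<360)&(v.ravel()>175)&(v.ravel()<215)
Q=onplane("top",np.c_[u.ravel(),v.ravel()][m],.008);print(m.sum(),cv2.minAreaRect((Q[:,:2]*1000).astype(np.float32)))
E
```

```text
px 310.3 216.9 r 8.8 depthpt [[ 0.4959 -0.0838  0.0507]] z=.118 [ 0.4926 -0.0832] z=.03 [ 0.4969 -0.084 ]
px 333.9 195.9 r 7.5 depthpt [[ 0.5437 -0.1436  0.1169]] z=.118 [ 0.5436 -0.1435] z=.03 [ 0.5525 -0.1497]
px 270.3 194.3 r 7.5 depthpt [[0.5524 0.016  0.1101]] z=.118 [0.5515 0.0153] z=.03 [0.5611 0.0232]
px 330.7 226.7 r 9.2 depthpt [[ 0.4684 -0.137   0.0558]] z=.118 [ 0.4669 -0.1332] z=.03 [ 0.469  -0.1385]
1445 ((548.827392578125, -40.90972900390625), (350.9991455078125, 80.63300323486328), 86.3748779296875)
```

```bash
python3 - <<'E'
from m import *
z=np.load("top0.npz");p,d=z["p"],z["d"]
H=np.array([.5436,-.1435]);S=np.array([.5522,.0158])
for h,zr,L in((H,(.105,.125),.1),(S,(.095,.115),.09)):
    P=dark_arm(p,d,zr=zr,hub=h,R=L);print(angle(P,h),P.mean(0).round(3),P[:,2].std())
E
```

```text
(np.float64(-0.6431692582826616), np.float64(-0.6080925100455274), np.float64(0.07714974911027032), 72) [ 0.583 -0.171  0.113] 0.002309455140784919
(np.float64(2.997869649905554), np.float64(3.0401244835365286), np.float64(0.07226181254052269), 119) [0.507 0.02  0.103] 0.002673960236146109
```

Request:
step_arm(
  plan=[
    [[20.4, -42.5, 0], -0.102],
    [[20.4, -42.5, 0], -0.102],
    [[20.4, -42.5, 0], -0.102],
    [[20.4, -42.5, 0], -0.102],
    [[20.4, -42.5, 0], -0.102],
    [[20.4, -42.5, 0], -0.102],
    [[20.4, -42.5, 0], -0.102],
    [[20.4, -42.5, 0], -0.102],
    [[20.4, -42.5, 0], -0.102],
    [[20.4, -42.5, 0], -0.102],
    [[20.4, -42.5, 0], -0.102],
    [[20.4, -42.5, 0], -0.102],
    [[20.4, -42.5, 0], -0.102],
    [[20.4, -42.5, 0], -0.102],
    [[20.4, -42.5, 0], -0.102],
    [[20.4, -42.5, 0], -0.102],
    [[20.4, -42.5, 0], -0.102],
    [[20.4, -42.5, 0], -0.102],
    [[0, 0, 0], 0],
    [[0, 0, 0], 0],
  ],
  jaw=1,
)

```text
time_s: 2.6
tool_pos: [0.5744, -0.2016, 0.3019]
tcp_rot: [-3.139, -0.0, 0.952]
ft_force: [-0.7, 0.7, 0.3]
gripper_width: 0.0003
grasp_force: 0.0
```

Request:
step_arm(
  plan=[
    [[0, 0, -25], 0],
    [[0, 0, -25], 0],
    [[0, 0, -25], 0],
    [[0, 0, -25], 0],
    [[0, 0, -25], 0],
    [[0, 0, 0], 0],
  ],
)

```text
time_s: 3.35
tool_pos: [0.5731, -0.2, 0.176]
tcp_rot: [-3.136, 0.001, 0.954]
ft_force: [-0.2, 1.0, -0.8]
gripper_width: 0.0005
grasp_force: 0.0
```

```bash
python3 - <<'E'
from h import *
H=np.array([543.6,-143.5]);e=lambda f:np.array([np.cos(f),np.sin(f)]);n=lambda f:np.array([-np.sin(f),np.cos(f)])
c=ctrl.observe();print(c["tool_pos"],c["ft_force"])
Q=[c["tool_pos"][:2]*1000]+[H+60*e(f)-18*n(f) for f in -.62+.145*np.arange(19)]
print(np.diff(Q,axis=0).round(1).tolist())
p,d=snapshot("side");c=p[125:245,240:400];cv2.imwrite("pics/s1.png",cv2.resize(c,None,fx=5,fy=5,interpolation=cv2.INTER_CUBIC)[:,:,::-1])
E
```

```text
[ 0.57313959 -0.20001936  0.17601899] [-0.21918857  0.97326124 -0.81643829]
[[8.8, 7.0], [6.8, 6.1], [5.8, 7.0], [4.7, 7.7], [3.6, 8.3], [2.3, 8.8], [1.0, 9.0], [-0.3, 9.1], [-1.6, 8.9], [-2.9, 8.6], [-4.1, 8.1], [-5.2, 7.4], [-6.2, 6.6], [-7.1, 5.6], [-7.9, 4.5], [-8.4, 3.4], [-8.8, 2.1], [-9.0, 0.8], [-9.1, -0.5]]
```

View pics/s1.png

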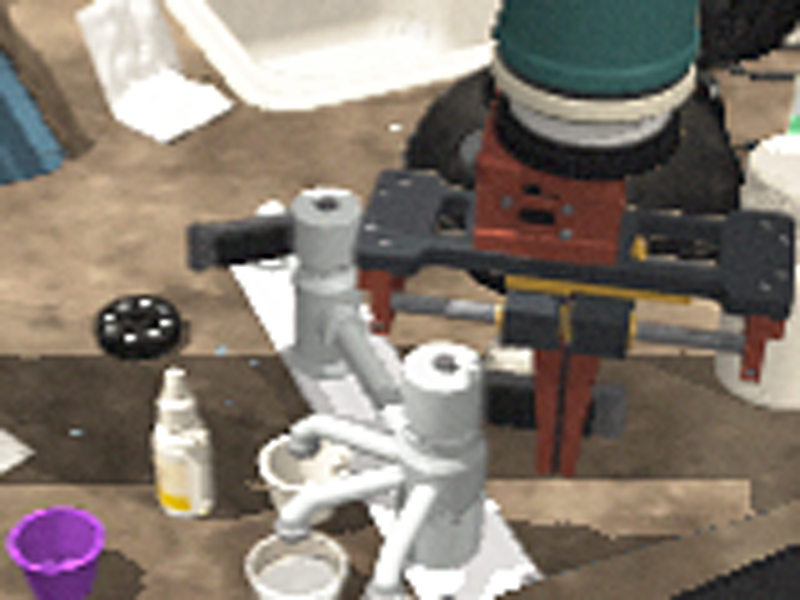

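The side view shows the closed fingers at about (557,450) in the crop. They are on the camera (−y) side of the selector arm and level with it, and nothing else is touched.

Request:
step_arm(
  plan=[
    [[4.4, 3.5, 0], 0],
    [[4.4, 3.5, 0], 0],
    [[6.8, 6.1, 0], 0.145],
    [[5.8, 7.0, 0], 0.145],
    [[4.7, 7.7, 0], 0.145],
    [[3.6, 8.3, 0], 0.145],
    [[2.3, 8.8, 0], 0.145],
    [[1.0, 9.0, 0], 0.145],
    [[-0.3, 9.1, 0], 0.145],
    [[-1.6, 8.9, 0], 0.145],
    [[-2.9, 8.6, 0], 0.145],
    [[-4.1, 8.1, 0], 0.145],
    [[0, 0, 0], 0],
  ],
)

```text
time_s: 5.03
tool_pos: [0.5998, -0.1131, 0.1786]
tcp_rot: [3.141, 0.001, 2.401]
ft_force: [-0.1, 0.1, 0.4]
gripper_width: 0.0004
grasp_force: 0.0
```

Request:
step_arm(
  plan=[
    [[-5.2, 7.4, 0], 0.145],
    [[-6.2, 6.6, -2], 0.145],
    [[-7.1, 5.6, 0], 0.145],
    [[-7.9, 4.5, 0], 0.145],
    [[-8.4, 3.4, 0], 0.145],
    [[-8.8, 2.1, 0], 0.145],
    [[-9.0, 0.8, 0], 0.145],
    [[-9.1, -0.5, 0], 0.145],
    [[0, 0, 0], 0],
  ],
)

```text
time_s: 6.15
tool_pos: [0.5374, -0.0838, 0.176]
tcp_rot: [-3.141, 0.0, -2.725]
ft_force: [0.4, -0.1, -0.0]
gripper_width: 0.0002
grasp_force: 0.0
```

```bash
python3 - <<'E'
from m import *
H=np.array([.5436,-.1435])
p,d=snapshot("top");cv2.imwrite("pics/t2.png",cv2.resize(p[140:260,245:405],None,fx=5,fy=5)[:,:,::-1])
print(angle(dark_arm(p,d,zr=(.1,.12),hub=H),H))
p,d=snapshot("side");c=p[125:245,240:400];cv2.imwrite("pics/s2.png",cv2.resize(c,None,fx=5,fy=5,interpolation=cv2.INTER_CUBIC)[:,:,::-1])
E
```

```text
m.py:9: RuntimeWarning: Mean of empty slice.
  q=P[:,:2]-hub;c=q.mean(0);w=np.linalg.svd(q-c)[2][0];w*=np.sign(w@c)
  ret = um.true_divide(
Traceback (most recent call last):
  File "m.py", line 10, in angle
    return np.arctan2(w[1],w[0]),np.arctan2(c[1],c[0]),np.hypot(*q.T).max(),len(q)
                                                       ~~~~~~~~~~~~~~~~~~^^
ValueError: zero-size array to reduction operation maximum which has no identity
```

```bash
python3 - <<'E'
from m import *
H=np.array([.5436,-.1435])
p,d=snapshot("side");c=p[125:245,240:400];cv2.imwrite("pics/s2.png",cv2.resize(c,None,fx=5,fy=5,interpolation=cv2.INTER_CUBIC)[:,:,::-1])
P=dark_arm(p,d,"side",zr=(.09,.118),hub=H);print(len(P))
if len(P): print(angle(P,H),P.mean(0))
E
```

```text
219
(np.float64(2.1022934431971887), np.float64(2.067292404109387), np.float64(0.08415907955264468), 219) [ 0.51933048 -0.09870258  0.10544083]
```

View pics/s2.png

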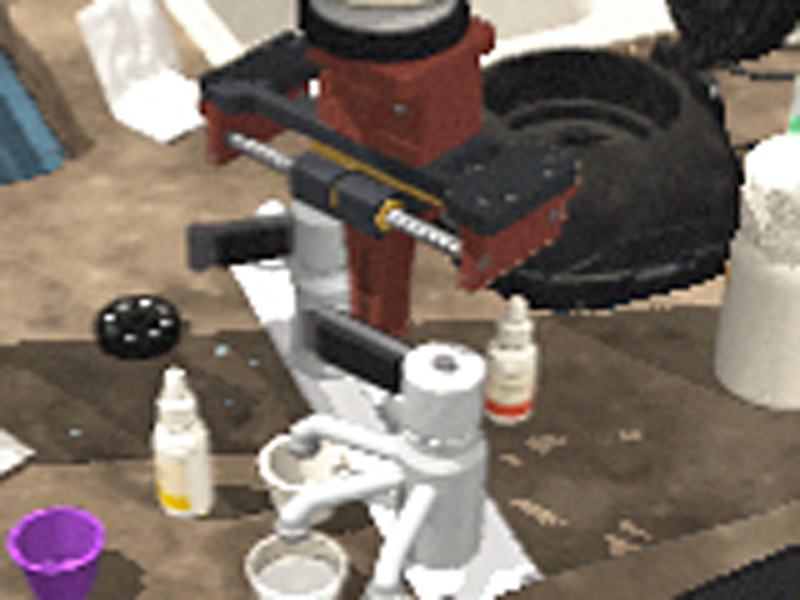

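Side crop: the selector arm now points over the pipe at roughly 2.0 rad (tip at about (312,325)). The fingers are behind it and everything is still standing. I'll push on a little, back off and lift clear for a top view.

Request:
step_arm(
  plan=[
    [[-5.2, -1, 0], 0.085],
    [[-5.2, -1.2, 0], 0.085],
    [[0, 0, 0], 0],
    [[7, 4, 0], 0],
    [[7, 4, 0], 0],
    [[0, 0, 30], 0],
    [[0, 0, 40], 0],
    [[0, 40, 20], 0],
    [[0, 50, 0], 0],
    [[0, 50, 0], 0],
    [[0, 50, 0], 0],
    [[0, 30, 0], 0],
    [[0, 0, 0], 0],
  ],
)

```text
time_s: 7.88
tool_pos: [0.5411, 0.1444, 0.2655]
tcp_rot: [3.141, -0.0, -2.549]
ft_force: [-0.9, -0.5, -0.0]
gripper_width: 0.0006
grasp_force: 0.0
```

```bash
cat > look.py <<'E'
from m import *
import sys
H=np.array([.5436,-.1435]);S=np.array([.5522,.0158])
p,d=snapshot("top");cv2.imwrite("pics/"+sys.argv[1]+".png",cv2.resize(p[140:260,225:385],None,fx=5,fy=5,interpolation=cv2.INTER_CUBIC)[:,:,::-1])
for h,zr,L,ht in((H,(.1,.125),.1,.116),(S,(.09,.115),.09,.106)):
    P=dark_arm(p,d,zr=zr,hub=h,R=L)
    if len(P)<5: print("none");continue
    uv=project("top",P);Q=onplane("top",uv,ht);print("depth",angle(P,h),"plane",angle(Q,h))
    # tip: outermost end pixels, on the top plane
    q=Q[:,:2]-h;a=angle(Q,h)[0];w=np.array([np.cos(a),np.sin(a)])
    far=q[q@w>(q@w).max()-.012];t=far.mean(0);print("tip ang",np.arctan2(t[1],t[0]),(q@w).max())
E
python3 look.py t3
```

```text
depth (np.float64(2.2108014571064993), np.float64(2.243631684373825), np.float64(0.07043172722881401), 70) plane (np.float64(2.2125310750180454), np.float64(2.246300466310624), np.float64(0.07074974698868282), 70)
tip ang 2.2201897737440315 0.07056298249393263
depth (np.float64(3.0051074107321916), np.float64(3.0424988870973846), np.float64(0.07413565842072171), 121) plane (np.float64(3.003653478680836), np.float64(3.048319600183916), np.float64(0.07445804059536558), 121)
tip ang 3.0360974129312384 0.07427689963055979
```

View pics/t3.png

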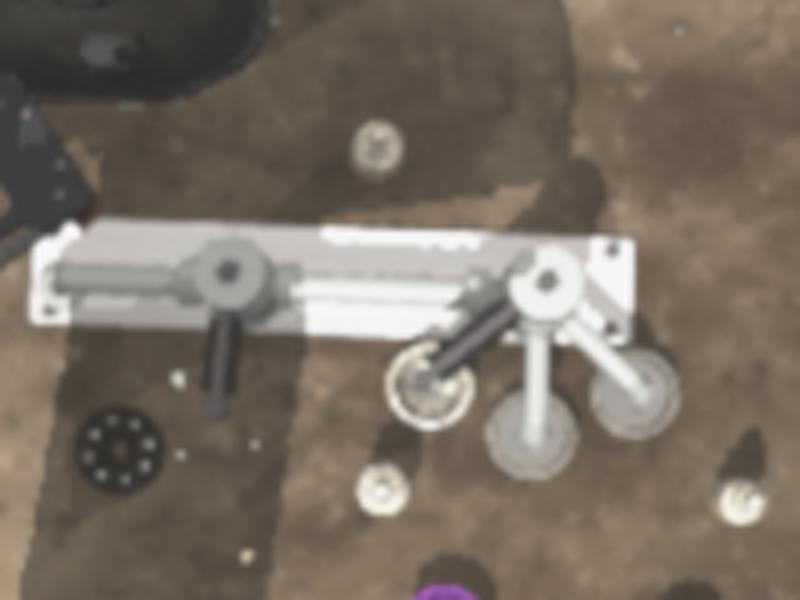

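The top crop shows the selector arm over the white cup (tip at about (420,380), cup centre at (429,386)). The dishes, droppers and disc haven't moved. I'll refine the angle with a depth-only mask.

```bash
cat > ang.py <<'E'
from m import *
H=np.array([.5436,-.1435]);S=np.array([.5522,.0158])
def run(show=True):
    D=[snapshot("top") for _ in range(4)];d=np.median([x[1] for x in D],0);p=D[0][0]
    v,u=np.mgrid[0:400,0:640];uv=np.c_[u.ravel(),v.ravel()];P=atdepth("top",uv,d.ravel())
    for h,top in((H,.116),(S,.106)):
        r=np.hypot(*(P[:,:2]-h).T)
        m=(d.ravel()>0)&(abs(P[:,2]-top)<.012)&(r>.026)&(r<.1)
        Q=onplane("top",uv[m],top)[:,:2];(cx,cy),wh,a=cv2.minAreaRect((Q*1e3).astype(np.float32))
        q=Q-h;print("n",m.sum(),"pca,cent",np.round(angle(Q,h)[:3],3),"rect",round(cx-h[0]*1e3,1),round(cy-h[1]*1e3,1),np.round(wh,1),round(a,1))
        w=q.mean(0)/np.hypot(*q.mean(0));s=q@w
        for lo in np.arange(.026,.09,.015):
            k=(s>=lo)&(s<lo+.015)
            if k.sum()>3:
                t=q[k];b=np.arctan2(t[:,1],t[:,0]);print("  r%.3f"%lo,k.sum(),np.round([b.mean(),(b.min()+b.max())/2],3))
    g=cv2.resize(cv2.cvtColor(p[140:260,225:385],cv2.COLOR_RGB2GRAY),None,fx=5,fy=5,interpolation=cv2.INTER_CUBIC)
    c=cv2.HoughCircles(cv2.medianBlur(g,5),cv2.HOUGH_GRADIENT,1,50,param1=80,param2=25,minRadius=30,maxRadius=55)
    for a,b,r in c[0]:
        q=[[(a+.5)/5-.5+225,(b+.5)/5-.5+140]];print("circ",np.round(q,1),r/5,onplane("top",q,.118)[0,:2].round(4),onplane("top",q,.03)[0,:2].round(4))
run()
E
python3 ang.py
```

```text
n 138 pca,cent [2.198 2.244 0.083] rect -34.0 42.7 [16.  57.8] 37.2
  r0.026 39 [2.263 2.267]
  r0.041 39 [2.244 2.252]
  r0.056 39 [2.242 2.242]
  r0.071 20 [2.228 2.223]
n 112 pca,cent [3.004 3.045 0.072] rect -48.8 4.7 [16.3 46.5] 83.3
  r0.026 37 [ 0.847 -0.018]
  r0.041 42 [ 1.25  -0.018]
  r0.056 28 [ 2.584 -0.016]
  r0.071 4 [3.054 3.054]
circ [[310.3 216.7]] 6.72 [ 0.4931 -0.0832] [ 0.4975 -0.084 ]
circ [[330.7 226.7]] 8.9800005 [ 0.4669 -0.1332] [ 0.469  -0.1385]
```

The arm lies at about 2.22–2.24 rad in world and its 75 mm point is within about 1 mm of the cup centre; the target is about 2.236. The selector is set, so next is the shut-off: approach from its −y side.

Request:
step_arm(
  plan=[
    [[-7.3, -26.2, 0], -0.117],
    [[-7.3, -26.2, 0], -0.117],
    [[-7.3, -26.2, 0], -0.117],
    [[-7.3, -26.2, 0], -0.117],
    [[-7.3, -26.2, 0], -0.117],
    [[-7.5, -26, 0], -0.115],
    [[0, 0, 0], 0],
    [[0, 0, 0], 0],
  ],
)

```text
time_s: 9.12
tool_pos: [0.4972, -0.0151, 0.2657]
tcp_rot: [3.141, 0.0, 3.032]
ft_force: [0.2, -0.1, 0.5]
gripper_width: 0.0
grasp_force: 0.0
```

Request:
step_arm(
  plan=[
    [[0, 0, -23], 0],
    [[0, 0, -23], 0],
    [[0, 0, -23], 0],
    [[0, 0, -23], 0],
    [[0, 0, 0], 0],
    [[0, 0, 0], 0],
  ],
)

```text
time_s: 9.88
tool_pos: [0.4976, -0.0145, 0.1742]
tcp_rot: [-3.142, 0.001, 3.033]
ft_force: [-0.6, 0.5, 0.6]
gripper_width: 0.0005
grasp_force: 0.0
```

```bash
python3 - <<'E'
from h import *
S=np.array([552.2,15.8]);e=lambda f:np.array([np.cos(f),np.sin(f)]);n=lambda f:np.array([-np.sin(f),np.cos(f)])
c=ctrl.observe();print(c["tool_pos"],c["ft_force"])
Q=[c["tool_pos"][:2]*1000]+[S+52*e(f)+20*n(f) for f in 3.035-.15*np.arange(11)]
print(np.diff(Q,axis=0).round(1).tolist(),Q[-1])
E
```

```text
[ 0.49761057 -0.01451009  0.17419055] [-0.61141395  0.50884736  0.63800825]
[[0.8, 16.0], [-1.5, 8.2], [-0.3, 8.3], [1.0, 8.3], [2.2, 8.1], [3.4, 7.6], [4.5, 7.1], [5.5, 6.3], [6.4, 5.4], [7.1, 4.4], [7.7, 3.3]] [534.07382389  68.48246141]
```

Request:
step_arm(
  plan=[
    [[0.4, 8, 0], 0],
    [[0.4, 8, 0], 0],
    [[-1.5, 8.2, 0], -0.15],
    [[-0.3, 8.3, 0], -0.15],
    [[1.0, 8.3, 0], -0.15],
    [[2.2, 8.1, 0], -0.15],
    [[3.4, 7.6, 0], -0.15],
    [[4.5, 7.1, 0], -0.15],
    [[5.5, 6.3, 0], -0.15],
    [[0, 0, 0], 0],
  ],
)

```text
time_s: 11.12
tool_pos: [0.5126, 0.0558, 0.1738]
tcp_rot: [3.142, -0.0, 1.984]
ft_force: [-0.4, -0.4, -0.7]
gripper_width: 0.0005
grasp_force: 0.1
```

```bash
python3 - <<'E'
from m import *
S=np.array([.5522,.0158])
p,d=snapshot("side");c=p[125:245,240:400];cv2.imwrite("pics/s4.png",cv2.resize(c,None,fx=5,fy=5,interpolation=cv2.INTER_CUBIC)[:,:,::-1])
P=dark_arm(p,d,"side",zr=(.08,.108),hub=S,R=.09);print(len(P))
if len(P)>5: print(angle(P,S),P.mean(0))
E
```

```text
117
(np.float64(2.7914323055824313), np.float64(2.3447791046421402), np.float64(0.06859769561846374), 117) [0.52360502 0.0450554  0.09824702]
```

View pics/s4.png

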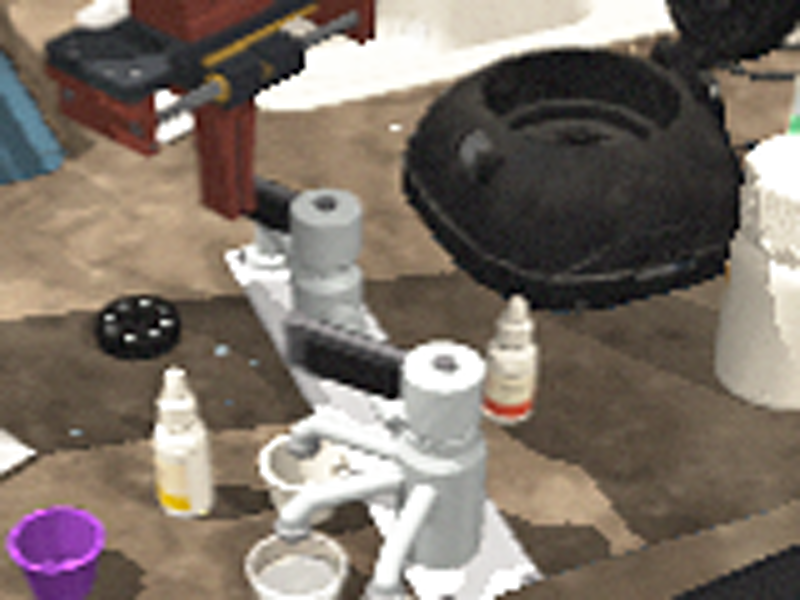

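Side crop: the fingers at about (228,180) are pushing the shut-off arm round, the selector is unchanged, and the bottles still stand. I'll continue gently toward the stop.

Request:
step_arm(
  plan=[
    [[6.4, 5.4, 0], -0.15],
    [[7.1, 4.4, 0], -0.15],
    [[3.8, 1.8, 0], -0.1],
    [[0, 0, 0], 0],
  ],
)

```text
time_s: 11.68
tool_pos: [0.5299, 0.0667, 0.1737]
tcp_rot: [3.142, -0.0, 1.585]
ft_force: [-0.8, 0.5, 0.2]
gripper_width: 0.0005
grasp_force: 0.3
```

Request:
step_arm(
  plan=[
    [[2, 0.8, 0], -0.05],
    [[0, 0, 0], 0],
  ],
)

```text
time_s: 11.92
tool_pos: [0.5318, 0.0673, 0.1737]
tcp_rot: [-3.141, 0.0, 1.535]
ft_force: [-1.2, 1.0, -0.5]
gripper_width: 0.0004
grasp_force: 0.6
```

Request:
step_arm(
  plan=[
    [[2, 0.4, 0], 0],
    [[0, 0, 0], 0],
  ],
)

```text
time_s: 12.18
tool_pos: [0.5341, 0.0678, 0.1737]
tcp_rot: [3.142, -0.0, 1.533]
ft_force: [-1.1, 1.8, -0.2]
gripper_width: 0.0003
grasp_force: 0.6
```

Request:
step_arm(
  plan=[
    [[2, 0, 0], 0],
    [[0, 0, 0], 0],
  ],
)

```text
time_s: 12.42
tool_pos: [0.5362, 0.0678, 0.1736]
tcp_rot: [3.141, -0.0, 1.532]
ft_force: [-1.4, 0.2, 0.1]
gripper_width: 0.0002
grasp_force: 0.5
```

Request:
step_arm(
  plan=[
    [[1.5, 0, 0], 0],
    [[0, 0, 0], 0],
  ],
)

```text
time_s: 12.68
tool_pos: [0.5377, 0.0678, 0.1736]
tcp_rot: [3.141, 0.0, 1.532]
ft_force: [-1.5, 1.3, -0.5]
gripper_width: 0.0004
grasp_force: 0.5
```

Request:
step_arm(
  plan=[
    [[1.5, 0, 0], 0],
    [[0, 0, 0], 0],
  ],
)

```text
time_s: 12.92
tool_pos: [0.539, 0.0679, 0.1736]
tcp_rot: [-3.141, -0.0, 1.532]
ft_force: [-1.2, 1.4, 0.2]
gripper_width: 0.0002
grasp_force: 0.9
```

Request:
step_arm(
  plan=[
    [[1.5, 0, 0], 0],
    [[0, 0, 0], 0],
  ],
)

```text
time_s: 13.18
tool_pos: [0.5397, 0.0679, 0.1735]
tcp_rot: [-3.14, -0.0, 1.532]
ft_force: [-4.2, 1.8, 3.6]
gripper_width: 0.0005
grasp_force: 2.4
```

Request:
step_arm(
  plan=[
    [[1.5, 0, 0], 0],
    [[0, 0, 0], 0],
  ],
)

```text
time_s: 13.42
tool_pos: [0.54, 0.0679, 0.1734]
tcp_rot: [-3.137, 0.0, 1.532]
ft_force: [-7.5, 1.7, 6.3]
gripper_width: 0.0006
grasp_force: 4.0
```

The force has risen to 7.5 N, so the arm is at its stop. One more small push, then I'll back away, lift and look.

Request:
step_arm(
  plan=[
    [[1.5, 0, 0], 0],
    [[0, 0, 0], 0],
    [[-6, 0, 0], 0],
    [[-10, 0, 0], 0],
    [[-10, 0, 0], 0],
    [[0, 0, 35], 0],
    [[0, 0, 45], 0],
    [[0, 0, 40], 0],
    [[-10, 50, 0], 0],
    [[-10, 50, 0], 0],
    [[-10, 50, 0], 0],
    [[-10, 50, 0], 0],
    [[-10, 40, 0], 0],
    [[0, 0, 0], 0],
    [[0, 0, 0], 0],
  ],
)

```text
time_s: 15.3
tool_pos: [0.4673, 0.3072, 0.2935]
tcp_rot: [3.142, 0.001, 1.532]
ft_force: [-1.1, -0.8, -0.8]
gripper_width: 0.0004
grasp_force: 0.0
```

```bash
python3 ang.py; python3 look.py t5
```

```text
n 138 pca,cent [2.198 2.244 0.083] rect -34.0 42.7 [16.  57.8] 37.2
  r0.026 39 [2.263 2.267]
  r0.041 39 [2.244 2.252]
  r0.056 39 [2.242 2.242]
  r0.071 20 [2.228 2.223]
n 112 pca,cent [1.502 1.522 0.073] rect 2.6 49.3 [45.7 15.3] 88.6
  r0.026 38 [1.531 1.542]
  r0.041 42 [1.518 1.514]
  r0.056 28 [1.525 1.522]
  r0.071 4 [1.509 1.509]
circ [[310.1 216.7]] 8.54 [ 0.4931 -0.0827] [ 0.4975 -0.0835]
circ [[350.9 219.1]] 8.14 [ 0.4845 -0.1841] [ 0.4881 -0.194 ]
circ [[333.1 196.1]] 7.0199995 [ 0.5432 -0.1415] [ 0.552  -0.1475]
circ [[330.3 227.3]] 8.96 [ 0.4655 -0.1322] [ 0.4674 -0.1374]
depth (np.float64(2.2142900268905557), np.float64(2.2444571485376694), np.float64(0.07054632969542061), 72) plane (np.float64(2.212536705060295), np.float64(2.246783611709513), np.float64(0.07074974698868282), 72)
tip ang 2.22211916175201 0.07056301141622172
depth (np.float64(1.5078421123764616), np.float64(1.5187383783138617), np.float64(0.0724535123292771), 117) plane (np.float64(1.5035049424218159), np.float64(1.525546042864132), np.float64(0.07231476074901502), 117)
tip ang 1.5232465100472077 0.07230974802078288
```

View pics/t5.png

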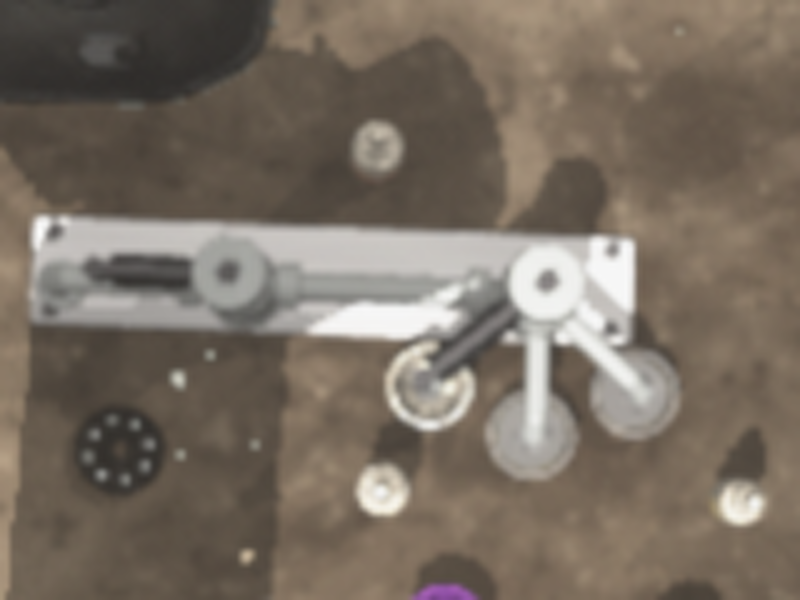

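The top crop shows the shut-off arm over the pipe (tip at about (95,268), 1.52 rad against 1.517 expected). The selector is still over the white cup, everything else is in place, and the robot is clear. I'm handing it in.

```bash
python3 -c "
from station import ctrl
print(ctrl.sign_off())"
```

```text
the job is handed in; nothing more can be done
None
```

The job is handed in at about 16 s: the selector points along the white cup's spout with its tip within about 1 mm of the cup's centre, the shut-off was then pushed to its stop in line with the pipe, and in the last top view nothing else had moved.

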